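# Index a gear four clicks on a dividing plate

### The job

With a fingertip, push the upright peg of the click-stop dividing plate round anticlockwise (seen from above) by exactly four clicks from where the plate stands now, without running past the fourth, to bring the fourth gear tooth on before the camera, and leave the plate settled in its click. Push gently, do not grip the peg or touch the gear and its nut, and leave the ring gauge, brass gear, blower and lens cap where they are; then take the finger away.

Things in the scene. Friction and masses are not known exactly. Their poses are not given: they have to be found in the camera images.
- dial_axis (a point): centre of the dividing plate, on its vertical axis and its upper face, 68 mm above the table: an aluminium disc 184 mm in diameter, 14 mm thick, with 24 black rim marks (every sixth longer), on a black housing fixed to a black breadboard 420 x 280 x 12 mm. This point's frame turns with the plate
- dial (a joint): plate angle (rad, grows anticlockwise from above, endless). A spring plunger holds it at whole multiples of 0.2618 (15 degrees, one click); it starts at 0, 0.262, 0.524 or 0.785. Leaving a notch takes 4 to 6 N at the peg; half-way the plate tips over and runs by itself into the next notch, where the force falls away: the click. Push below about 0.06 m/s: faster, it knocks and may coast on
- peg_top (a point): centre of the top of the finger peg: an upright steel pin with a red upper end, 12 mm in diameter, 40 mm high (foot 68, top 108 mm above the table), fixed to the plate 80 mm from its axis, on the robot's side. A click moves it 21 mm round its circle; four clicks 80 mm in a straight line. The gear ends 28 mm inward of the peg's axis, the plate 12 mm outward; beside it the air is free
- peg: the same finger peg; origin at the centre of its foot on the plate, z up
- gear: steel spur gear of 24 teeth, 104 mm in diameter, from 74 to 94 mm above the table, clamped on the plate's axis by a black knurled nut 32 mm in diameter whose stud ends 115 mm above the table; turns with the plate. Origin on the axis at the plate's upper face. Not to be touched
- rig: the fixed breadboard with housing, plunger block and camera; origin on the table below the plate's axis; x points from the axis to the camera (away from the robot): lens front 123 mm, camera back 235 mm from the axis, optical axis 84 mm, top 105 mm above the table. Plunger block 102 to 142 mm out along y (top 56 mm), zero pointer 96 to 108 mm out along -y (top 62 mm)
- spare_gear: loose small brass gear, 60 mm in diameter, 18 mm high, on the table to the left or right of the breadboard; origin at the centre of its underside. Bystander
- ring_gauge: loose steel ring, 48 mm in diameter, 20 mm high, on the table to the left or right of the breadboard; origin at the centre of its underside. Bystander
- blower: loose red rubber dust blower standing upright, 52 mm in diameter, 99 mm high with its black nozzle, on the table to the left or right of the breadboard; origin at the centre of its underside. Bystander
- lens_cap: loose black lens cap, 42 mm in diameter, 10 mm high, on the table to the left or right of the breadboard; origin at the centre of its underside. Bystander

How it is judged (in metres and radians):
At the end, for the whole second after the job is handed in: the plate rests in the fourth notch anticlockwise from its start (peg 74 to 86 mm in a straight line from where it began, 80 mm being four clicks; plate turning slower than 0.05 rad/s), and no bystander has moved by 10 mm (distance of peg_top from where it was at the start of the episode between 0.074 and 0.086 m and value of joint dial above 0.9 rad and velocity of joint dial between -0.05 and 0.05 rad/s and distance of each of spare_gear, ring_gauge, blower, lens_cap from where it was at the start of the episode below 0.01 m); the robot touches nothing.
It fails at once if the plate ran past the fourth click (peg more than 90 mm in a straight line from its start; the crest after the fourth click is at 89 mm) (distance of peg_top from where it was at the start of the episode above 0.09 m).
It fails at once if the plate was turned clockwise beyond its starting notches (joint below -0.2) (value of joint dial below -0.2 rad).
It fails at once if the peg was gripped or pushed hard (more than 25 N) (contact force between the fingers and peg above 25 N).
It fails at once if the gear or its nut was touched (more than 1 N) (contact force between any of the fingers, the arm and gear above 1 N).
It fails at once if the ring gauge, brass gear, blower or lens cap was lifted, tipped or moved by more than 10 mm (distance of any of spare_gear, ring_gauge, blower, lens_cap from where it was at the start of the episode above 0.01 m or angle between blower's own z axis and vertical above 0.3 rad).
It also fails if it takes over 45 s, if anything falls off the work surface, if the arm or the gripper's body presses on something with over 40 N, if the wrist force passes 120 N, or if a joint passes its speed limit or range.

### The arm

A 6-joint arm with a two-finger parallel gripper is mounted at the origin on the work surface. World frame = base frame: x ahead of the robot, y to its left, z up, the work surface at z = 0. Lengths are in mm, angles in rad, forces in N, time in s.
With the tool pointing down it reaches from about 350 to 875 mm from the base axis. Payload 4.2 kg.
Tool frame: the origin (TCP) lies midway between the tips of the shut fingers; the grasp point (between the pads) lies 19 mm behind it (arm.grip_point_offset is the distance from the TCP to the grasp point, in mm); y points along the fingers, z is the direction in which the jaws open and shut, and the axes are right-handed (so a half turn about y gives the same grasp; the last joint's range is limited). The gripper opens to 85 mm and grips with 20 to 120 N. Pads are 22 mm wide; open, the fingers measure 114 mm over their backs; the gripper's body (76 mm by 85 mm) begins 54 mm behind the grasp point. The pads swing forward as they close: fully open they stand 13 mm farther back than shut.
Start: joints at [-1.008, 0.385, 0.008, 0, -1.194, -0.259], TCP at [186.983, -596.353, 231.312] pointing down, gripper open.
Joint ranges: [-3.14, 3.14], [-1.21, 2.06], [-1.07, 1.41], [-3.16, 2.05], [-2.99, -0.16], [-3.1, 3.1]. Speed limits (rad/s): [2.79, 2.79, 3.14, 3.14, 3.14, 3.14].

### API

Orientations are given as a unit quaternion [x, y, z, w].
In Python, from bench import arm, optics, job_done, spotter gives the robot as it stands.
- The arm moves only by the tool jog_arm, never from a script. Its arguments are lists of equal length, an entry for each row: "translation": the shift along the tool's x, y, z in units of 50 mm (1.0 is 50 mm), a list of three; "rot": the turn, a rotation vector about the tool's x, y, z in units of 8 degrees (1.0 is 8 degrees), a list of three; "gripper": the opening, from 0 (shut) to 1 (fully open). A call has 1 to 20 rows; each row is the pose to reach, as a shift and turn from the pose measured when the call began, along the tool's axes at that moment; what a row does not reach only later rows make up. A row lasts 1/10 s, in which the tool goes at most 50 mm and 8.59 degrees, less where a joint would pass 70% of its speed; a pose out of reach is approached as far as the arm can. A call with a gripper value outside its range is refused whole. The fingers move at their own pace and stop on an object; the grip force is fixed at half the most. Time passes only in rows, so rows that repeat a pose let the fingers close. It gives the time, the measured TCP pose, the force and the opening at its end, in the units of the state.
- arm.read_state(): the state, without advancing time (a new reading comes with each control period).
- optics.get_image(name): name is "scene" or "top"; returns a dict with "frame" (420x560x3 uint8, red, green, blue), "mtx" (3x3 intrinsics, pixels), "xyz" and "attitude" of the camera in the world. Camera axes: x right, y down, z forward; pixel columns grow to the right and rows downward; lengths in mm; the calibration is good to about 2 mm. A picture is of the moment at which its call begins. There is no depth.
- job_done(): hands the job in, once; it reports no verdict.
Trained networks look in the newest picture that a camera, given by its name, has taken for a name from the list of things; names that differ only in an ending like _2 or _b are one class to them, and where a whole thing is asked for, a point or a joint stands for the part that bears it (a point fixed in the world has none). Each returns a list of dicts, best first, with "score" (0 to 1); they miss things now and then, are a little off and sometimes report something else, mostly with a low value. They report only what shows in the picture. A call takes as long as a camera call.
- spotter.look_for(camera, thing): "centre" ([x, y, z] in mm, in the coordinates of the camera as it stood for that picture, good to about 4 mm: the middle of the surface that is visible of it).
The state is a dict: "clock": time; "joints": joint angles; "joint_vel": joint speeds; "joint_efforts": joint torques, N m; "position": TCP position; "ee_rot": TCP orientation; "contact_force": force on the tool from outside, world axes, zero at the start; "wrist_torque": the same for the moment, N m; "gripper_width": finger opening in mm.
Only numpy, scipy, OpenCV 4.12 (cv2) and the standard library are available. Lean on these libraries where they do the work, as an engineer would, in place of code of your own. Each camera call takes 0.05 s, during which the arm holds its last target. There are 200 camera calls.

## Working session

There is one attempt and no reset: what is moved stays moved. The work goes in short steps, Python scripts to look and compute and a tool call to move; the robot and the scene stay as the last step left them, time stands still between calls to the robot, and variables do not carry over. Pictures are saved under pics/ and viewed, about 8 in all and at most 12, crops included, and the job is handed in when it is done.

Besides the shell and the picture viewer there is one more tool, called after ">>>" as name(argument=value, ...) on one line, values as JSON. jog_arm: Moves the arm, as the interface text tells. Its arguments: {"type":"object","properties":{"translation":{"type":"array"},"rot":{"type":"array"},"gripper":{"type":"array"}},"required":["translation","rot","gripper"]}

```bash
mkdir -p pics
cat > h.py <<'E'
import numpy as np, cv2
from scipy.spatial.transform import Rotation as R
from bench import arm, optics, job_done, spotter
def att(a):
    a=np.array(a,float); return a if a.shape==(3,3) else R.from_quat(a).as_matrix()
def snap(cam,fn=None):
    d=optics.get_image(cam)
    if fn: cv2.imwrite(fn,d['frame'][:,:,::-1])
    return d
def toworld(d,c): return att(d['attitude'])@np.array(c)+np.array(d['xyz'])
def proj(d,p):
    c=att(d['attitude']).T@(np.array(p,float)-d['xyz']); q=np.array(d['mtx'])@c; return q[:2]/q[2]
def atz(d,uv,z):
    r=att(d['attitude'])@np.linalg.inv(d['mtx'])@[uv[0],uv[1],1]; o=np.array(d['xyz'],float); return o+r*(z-o[2])/r[2]
E
python3 - <<'E'
from h import *
np.set_printoptions(precision=1,suppress=True)
s=arm.read_state(); print({k:np.round(v,3) for k,v in s.items()})
print(R.from_quat(s['ee_rot']).as_matrix())
for cam in('top','scene'):
    d=snap(cam,f'pics/{cam}0.png'); print(cam,np.array(d['xyz']),np.array(d['mtx']))
    for t in('peg_top','peg','dial_axis','gear','rig','spare_gear','ring_gauge','blower','lens_cap'):
        for r in spotter.look_for(cam,t)[:2]:
            w=toworld(d,r['centre']); print(t,round(r['score'],2),w,proj(d,w))
E
```

```text
{'clock': np.float64(0.0), 'joints': array([-1. ,  0.4,  0. , -0. , -1.2, -0.3]), 'joint_vel': array([-0., -0., -0., -0., -0., -0.]), 'joint_efforts': array([ -0. , -39.2,  18.8,   4.2,  -0. ,   0. ]), 'position': array([ 186.8, -595.8,  230.2]), 'ee_rot': array([-0.7, -0.1,  0.1,  0.7]), 'contact_force': array([ 0.4, -0.4,  0.1]), 'wrist_torque': array([-0., -0.,  0.]), 'gripper_width': np.float64(85.442)}
[[ 1.  -0.  -0.3]
 [ 0.3  0.   1. ]
 [-0.  -1.   0. ]]
top [475.   39.5 904.1] [[402.4   0.  279. ]
 [  0.  402.4 208.1]
 [  0.    0.    1. ]]
peg_top 0.39 [509.3 140.6  24.6] [231.6 226.2]
peg 0.57 [440.1 -61.6 105.8] [329.1 260.2]
dial_axis 0.93 [517.6 -68.9  69.8] [330.2 221.8]
gear 0.84 [521.5 -71.7  96.3] [333.2 219.2]
gear 0.72 [ 605.3 -267.4   13.7] [415.5 184.2]
rig 0.76 [586.5 -47.7  16. ] [317.3 192. ]
spare_gear 0.73 [387.1 115.7  17.7] [242.7 282.6]
ring_gauge 0.56 [509.9 138.8  24.4] [232.5 225.9]
blower 0.66 [ 499.8 -263.3   53.6] [421.2 231. ]
lens_cap 0.53 [ 606.9 -268.6   12.5] [415.8 183.6]
lens_cap 0.49 [520.2 -71.8  94.6] [333.2 219.9]
scene [1151.9 -165.5  620.8] [[382.5   0.  282.8]
 [  0.  382.5 202.8]
 [  0.    0.    1. ]]
peg_top 0.52 [443.1 -60.9  90.6] [228.  189.7]
peg 0.5 [546.9 -75.   69.8] [233.6 226.4]
dial_axis 0.6 [545.  -75.6  69.5] [233.1 226. ]
gear 0.63 [533.6 -78.7  94.3] [229.2 214.3]
rig 0.96 [663.3 -62.    8.4] [256.5 284.1]
spare_gear 0.64 [391.9 112.3  14.8] [291.  187.6]
spare_gear 0.32 [ 613.4 -271.6   15.5] [146.8 292. ]
ring_gauge 0.77 [519.3 138.   15.5] [319.3 214.8]
blower 0.92 [ 520.5 -266.1   43.6] [143.2 249.2]
lens_cap 0.58 [ 612.5 -268.    16. ] [148.6 291. ]
```

Run:
```python
import cv2
a=cv2.imread('pics/top0.png'); cv2.imwrite('pics/top0c.png',cv2.resize(a[120:300,200:440],None,fx=3.3,fy=3.3,interpolation=cv2.INTER_CUBIC))
```

```text
(no output)
```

View pics/top0c.png

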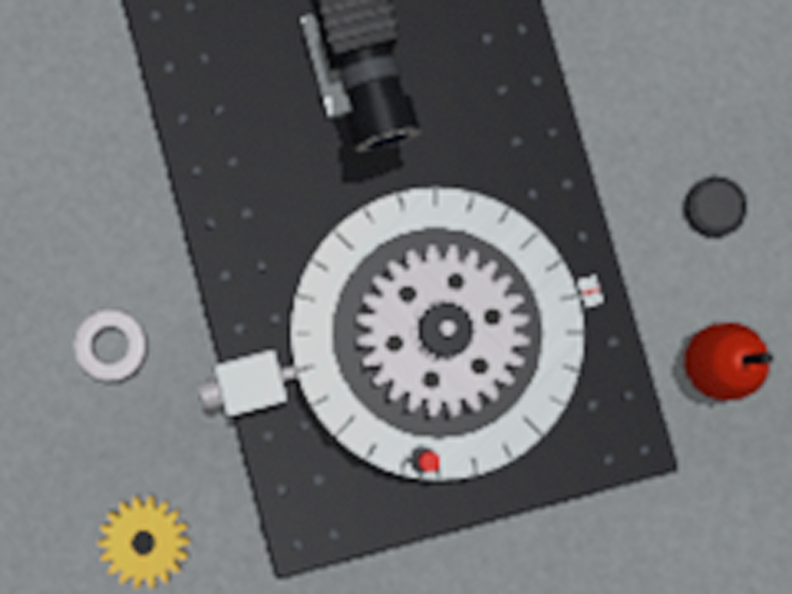

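View pics/scene0.png

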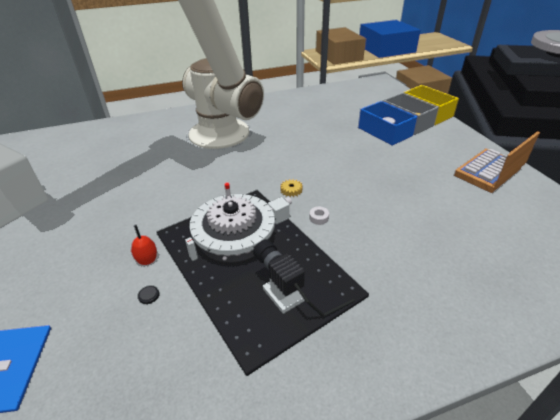

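The top view shows the peg's red tip at full-image (330,260), near the plate's lower edge. The plate centre is near (333,221). Anticlockwise takes the peg right (−y) and then up (+x). The left side of the peg is free for the finger. Blower and cap are to the right, ring and brass gear to the left.

```bash
cat >> h.py <<'E'
def red(d):
    f=d['frame'].astype(int); m=((f[:,:,0]>120)&(f[:,:,1]<90)&(f[:,:,2]<90)).astype(np.uint8)
    n,l,s,c=cv2.connectedComponentsWithStats(m); return [(c[i],s[i,4]) for i in range(1,n) if s[i,4]>3]
def peg(d,C):
    best=None
    for c,a in red(d):
        w=atz(d,c,105); e=abs(np.hypot(*(w-C)[:2])-80)
        if e<15 and a<80 and (best is None or e<best[0]): best=(e,w,a)
    if best is None: return None
    v=(best[1]-C)[:2]; return best[1],np.hypot(*v),np.degrees(np.arctan2(v[1],v[0]))%360,best[2]
E
python3 - <<'E'
from h import *
from scipy.optimize import least_squares
np.set_printoptions(precision=1,suppress=True)
d=snap('top'); g=d['frame'].min(2).astype(float)
# rim edge search: radial bright->dark at z=68
C=np.array([518,-70,68.])
for it in range(4):
    P=[]
    for t in np.radians(np.arange(0,360,3)):
        rr=np.arange(80,104,.5); uv=np.array([proj(d,C+[r*np.cos(t),r*np.sin(t),0]) for r in rr]).astype(np.float32)
        v=cv2.remap(g.astype(np.float32),uv[:,0],uv[:,1],cv2.INTER_LINEAR).ravel(); dv=v[4:]-v[:-4]; k=dv.argmin()
        if dv[k]<-30: P.append(C[:2]+(rr[k]+1)*np.array([np.cos(t),np.sin(t)]))
    P=np.array(P); s=least_squares(lambda q:np.hypot(*(P-q[:2]).T)-q[2],[*C[:2],92],loss='soft_l1'); C[:2]=s.x[:2]
print('centre',s.x,len(P))
for cam in('top','scene'):
    d=snap(cam); print(cam,red(d),peg(d,C))
E
```

```text
centre [520.8 -73.2  92.5] 119
top [(array([423.1, 228.5]), np.int32(242)), (array([329.5, 259.5]), np.int32(30))] (array([441.4, -62.5, 105. ]), np.float64(80.15294134845448), np.float64(172.32669819843565), np.int32(30))
scene [(array([226.8, 185.7]), np.int32(23)), (array([142.8, 248.2]), np.int32(471))] (array([446.5, -63. , 105. ]), np.float64(74.99111215358357), np.float64(172.19980308064717), np.int32(23))
```

>>> jog_arm(translation=[[0,0,0],[0,0,0],[0,0,0],[0,0,0],[0,0,0],[0,0,0]], rot=[[0,0,0],[0,0,0],[0,0,0],[0,0,0],[0,0,0],[0,0,0]], gripper=[0,0,0,0,0,0])

```text
clock: 1.75
position: [187.0, -596.4, 231.3]
ee_rot: [0.699, 0.107, -0.107, -0.699]
contact_force: [0.4, -0.6, -0.8]
gripper_width: 0.3
```

```bash
cat >> h.py <<'E'
C=np.array([520.8,-73.2,68.]); P0=172.3
def pose(theta,back,z,r=80):
    """TCP pose: tool -z along the tangent at peg angle theta, 'back' mm behind the peg axis"""
    a=np.radians(theta); t=np.array([-np.sin(a),np.cos(a),0]); p=C+[r*np.cos(a),r*np.sin(a),0]-t*back; p[2]=z
    return p,np.column_stack([np.cross([0,0,-1.],-t),[0,0,-1.],-t])
def jog(p,M):
    s=arm.read_state(); T=R.from_quat(s['ee_rot']).as_matrix()
    return np.round(T.T@(p-s['position'])/50,3).tolist(), np.round(np.degrees(R.from_matrix(T.T@M).as_rotvec())/8,3).tolist()
E
python3 - <<'E'
from h import *
print(jog(*pose(P0,45,231,82))); print(jog(*pose(P0,45,86,82)),pose(P0,45,86,82))
E
```

```text
([8.397, 0.006, 9.498], [0.0, 3.138, 0.0])
([8.397, 2.906, 9.498], [0.0, 3.138, 0.0]) (array([445.56875597, -17.61888881,  86.        ]), array([[ 0.9909832 ,  0.        ,  0.13398619],
       [-0.13398619,  0.        ,  0.9909832 ],
       [ 0.        , -1.        , -0.        ]]))
```

>>> jog_arm(translation=[[8.4,0,9.5],[8.4,0,9.5],[8.4,0,9.5],[8.4,0,9.5],[8.4,0,9.5],[8.4,0,9.5],[8.4,0,9.5],[8.4,0,9.5],[8.4,0,9.5],[8.4,0,9.5],[8.4,0,9.5],[8.4,0,9.5],[8.4,0,9.5],[8.4,0,9.5],[8.4,0,9.5],[8.4,0,9.5],[8.4,0,9.5],[8.4,0,9.5],[8.4,0,9.5],[8.4,0,9.5]], rot=[[0,0.5,0],[0,1,0],[0,1.5,0],[0,2,0],[0,2.5,0],[0,3.14,0],[0,3.14,0],[0,3.14,0],[0,3.14,0],[0,3.14,0],[0,3.14,0],[0,3.14,0],[0,3.14,0],[0,3.14,0],[0,3.14,0],[0,3.14,0],[0,3.14,0],[0,3.14,0],[0,3.14,0],[0,3.14,0]], gripper=[0,0,0,0,0,0,0,0,0,0,0,0,0,0,0,0,0,0,0,0])

```text
clock: 3.75
position: [445.5, -17.9, 231.4]
ee_rot: [-0.705, 0.048, -0.048, 0.706]
contact_force: [0.0, -0.7, -0.1]
gripper_width: 0.0
```

Run:
```python
from h import *
print(jog(*pose(P0,45,231,82))); print(jog(*pose(P0,45,86,82)))
```

```text
([-0.0, 0.008, 0.005], [-0.001, -0.008, 0.001])
([-0.001, 2.908, 0.005], [-0.001, -0.008, 0.001])
```

>>> jog_arm(translation=[[0,0.6,0],[0,1.2,0],[0,1.8,0],[0,2.3,0],[0,2.7,0],[0,2.9,0],[0,2.9,0]], rot=[[0,0,0],[0,0,0],[0,0,0],[0,0,0],[0,0,0],[0,0,0],[0,0,0]], gripper=[0,0,0,0,0,0,0])

```text
clock: 4.45
position: [444.9, -18.2, 85.4]
ee_rot: [0.706, -0.049, 0.047, -0.705]
contact_force: [0.2, -0.8, 1.1]
gripper_width: -0.2
```

Run:
```python
from h import *
d=snap('scene','pics/s1.png'); print(peg(d,C)); e=snap('top'); print(peg(e,C))
a=d['frame'][130:250,160:320,::-1]; b=e['frame'][180:300,250:410,::-1]
cv2.imwrite('pics/s1c.png',cv2.resize(np.hstack([a,b]),None,fx=2.5,fy=2.5,interpolation=cv2.INTER_CUBIC))
print(arm.read_state()['contact_force'])
```

```text
(array([446.39600692, -63.1848314 , 105.        ]), np.float64(75.0750144092497), np.float64(172.3337656920825), np.int32(22))
None
[-0.05178371  0.06774842  0.22274156]
```

View pics/s1c.png

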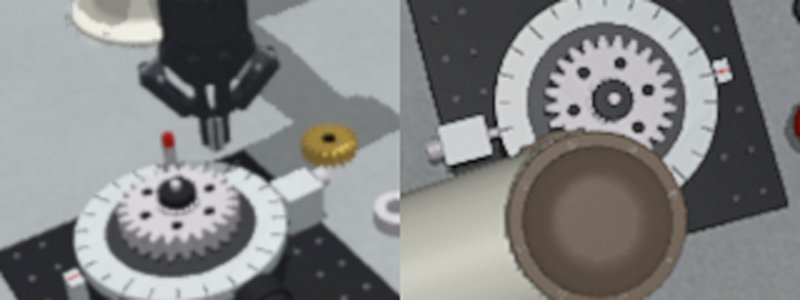

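>>> jog_arm(translation=[[0,0,-0.08],[0,0,-0.16],[0,0,-0.24],[0,0,-0.32],[0,0,-0.4],[0,0,-0.4]], rot=[[0,0,0],[0,0,0],[0,0,0],[0,0,0],[0,0,0],[0,0,0]], gripper=[0,0,0,0,0,0])

```text
clock: 5.15
position: [443.4, -38.1, 87.1]
ee_rot: [-0.705, 0.048, -0.049, 0.706]
contact_force: [-0.5, 1.1, 0.3]
gripper_width: -0.1
```

>>> jog_arm(translation=[[0,0,-0.03],[0,0,-0.06],[0,0,-0.06]], rot=[[0,0,0],[0,0,0],[0,0,0]], gripper=[0,0,0])

```text
clock: 5.45
position: [443.0, -41.2, 87.0]
ee_rot: [-0.705, 0.048, -0.049, 0.706]
contact_force: [-0.1, -0.2, 0.0]
gripper_width: 0.0
```

Run:
```python
from h import *
d=snap('scene','pics/s2.png'); print(peg(d,C))
cv2.imwrite('pics/s2c.png',cv2.resize(d['frame'][130:250,160:320,::-1],None,fx=4,fy=4,interpolation=cv2.INTER_CUBIC))
print(arm.read_state()['contact_force'],arm.read_state()['position'])
```

```text
(array([445.96976484, -62.3490135 , 105.        ]), np.float64(75.61288251284027), np.float64(171.74916102187902), np.int32(26))
[0.15076723 0.21950319 0.39402191] [443.01988513 -41.0781908   87.04159057]
```

View pics/s2c.png

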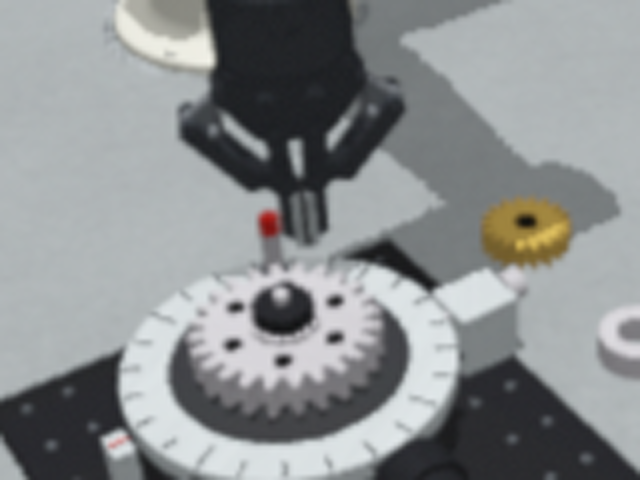

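>>> jog_arm(translation=[[0,0,-0.02],[0,0,-0.04],[0,0,-0.04]], rot=[[0,0,0],[0,0,0],[0,0,0]], gripper=[0,0,0])

```text
clock: 5.8
position: [442.9, -42.6, 87.1]
ee_rot: [-0.705, 0.048, -0.049, 0.706]
contact_force: [-0.9, 2.8, -0.5]
gripper_width: 0.2
```

>>> jog_arm(translation=[[0,0,-0.02],[0,0,-0.04],[0,0,-0.04]], rot=[[0,0,0],[0,0,0],[0,0,0]], gripper=[0,0,0])

```text
clock: 6.1
position: [442.9, -43.2, 87.1]
ee_rot: [-0.704, 0.047, -0.049, 0.707]
contact_force: [-1.6, 9.6, 0.6]
gripper_width: -0.3
```

>>> jog_arm(translation=[[0,0,-0.02],[0,0,-0.04],[0,0,-0.04]], rot=[[0,0,0],[0,0,0],[0,0,0]], gripper=[0,0,0])

```text
clock: 6.4
position: [442.8, -43.7, 87.1]
ee_rot: [-0.703, 0.047, -0.05, 0.707]
contact_force: [-1.6, 10.2, 0.6]
gripper_width: 0.1
```

Run:
```python
from h import *
d=snap('scene'); print(peg(d,C))
s=arm.read_state(); print(s['contact_force'],s['position'],s['wrist_torque'],s['joint_vel'])
```

```text
(array([444.45291669, -63.9052736 , 105.        ]), np.float64(76.91078642954504), np.float64(173.0587955600979), np.int32(22))
[-2.13062038  9.60329272  0.91357559] [442.8161834  -43.72070968  87.05840531] [ 2.69020781  0.53056732 -0.04235713] [ 1.34043428e-03  1.01785048e-03 -1.13464566e-03  1.98082146e-05
  8.01326360e-04  1.51669781e-03]
```

>>> jog_arm(translation=[[0,0,-0.02],[0,0,-0.04],[0,0,-0.05]], rot=[[0,0,0],[0,0,0],[0,0,0]], gripper=[0,0,0])

```text
clock: 6.75
position: [442.7, -44.6, 87.1]
ee_rot: [-0.703, 0.047, -0.05, 0.708]
contact_force: [-2.4, 11.6, 1.0]
gripper_width: -0.1
```

>>> jog_arm(translation=[[0,0,-0.02],[0,0,-0.04],[0,0,-0.05]], rot=[[0,0,0],[0,0,0],[0,0,0]], gripper=[0,0,0])

```text
clock: 7.05
position: [442.5, -45.8, 87.1]
ee_rot: [-0.702, 0.047, -0.05, 0.709]
contact_force: [-1.4, 9.9, 1.4]
gripper_width: -0.1
```

Run:
```python
from h import *
d=snap('scene'); print(peg(d,C))
s=arm.read_state(); print(s['contact_force'],s['position'],s['wrist_torque'])
```

```text
(array([444.09754382, -66.01698391, 105.        ]), np.float64(77.0380588010348), np.float64(174.64997976114714), np.int32(21))
[-2.14649453  8.24949168  1.0881978 ] [442.45937642 -45.91462765  87.13151084] [ 2.1195687   0.45198681 -0.05352382]
```

```bash
cat >> h.py <<'E'
def plan(ths,back=20,z=87,r=82):
    for th in ths:
        t,q=jog(*pose(th,back,z,r)); print(th,np.round(t,2).tolist(),np.round(q,2).tolist())
E
python3 - <<'E'
from h import *
plan([174.6,176,177.5,179,180.5,182])
E
```

```text
174.6 [-0.03, 0.0, 0.0] [-0.07, -0.31, 0.03]
176 [-0.04, 0.0, -0.04] [-0.07, -0.49, 0.03]
177.5 [-0.04, 0.0, -0.08] [-0.07, -0.67, 0.03]
179 [-0.05, 0.0, -0.12] [-0.07, -0.86, 0.03]
180.5 [-0.05, 0.0, -0.17] [-0.07, -1.05, 0.03]
182 [-0.06, 0.0, -0.21] [-0.07, -1.24, 0.03]
```

>>> jog_arm(translation=[[-0.03,0,-0.02],[-0.04,0,-0.04],[-0.04,0,-0.08],[-0.05,0,-0.12],[-0.05,0,-0.17],[-0.06,0,-0.21],[-0.06,0,-0.21]], rot=[[-0.04,-0.2,0.03],[-0.07,-0.4,0.03],[-0.07,-0.6,0.03],[-0.07,-0.85,0.03],[-0.07,-1.05,0.03],[-0.07,-1.25,0.03],[-0.07,-1.25,0.03]], gripper=[0,0,0,0,0,0,0])

```text
clock: 7.8
position: [437.9, -56.2, 87.0]
ee_rot: [0.707, 0.013, -0.013, -0.707]
contact_force: [0.9, 0.1, -1.1]
gripper_width: 0.0
```

Run:
```python
from h import *
d=snap('scene'); print(peg(d,C)); s=arm.read_state(); print(s['contact_force'],s['position'])
plan([182,184,186,188,190,192,194,196,197.5])
```

```text
(array([444.94225463, -77.01261015, 105.        ]), np.float64(75.95349583402707), np.float64(182.87726468427314), np.int32(23))
[0.25496976 0.3164698  0.46873744] [437.76112603 -56.22360222  86.99162471]
182 [0.01, -0.0, 0.0] [0.0, 0.01, -0.0]
184 [-0.0, -0.0, -0.06] [0.0, -0.24, -0.0]
186 [-0.02, -0.0, -0.11] [0.0, -0.49, -0.0]
188 [-0.02, -0.0, -0.17] [0.0, -0.74, -0.0]
190 [-0.03, -0.0, -0.23] [0.0, -0.99, -0.0]
192 [-0.04, 0.0, -0.29] [0.0, -1.24, -0.0]
194 [-0.04, 0.0, -0.35] [0.0, -1.49, -0.0]
196 [-0.04, 0.0, -0.41] [0.0, -1.74, -0.0]
197.5 [-0.04, 0.0, -0.45] [0.0, -1.93, -0.0]
```

Run:
```python
from h import *
for i in range(4):
    d=snap('scene'); p=peg(d,C); print(d.get('clock'),p[1],p[2])
s=arm.read_state(); print(s['clock'],s['contact_force'])
cv2.imwrite('pics/s3c.png',cv2.resize(d['frame'][150:250,170:300,::-1],None,fx=5,fy=5,interpolation=cv2.INTER_CUBIC))
```

```text
None 75.49203526651962 182.79138892538194
None 75.49203526651962 182.79138892538194
None 75.49203526651962 182.79138892538194
None 75.49203526651962 182.79138892538194
8.05 [ 6.37560903e-01  7.95892587e-05 -1.06175939e+00]
```

View pics/s3c.png

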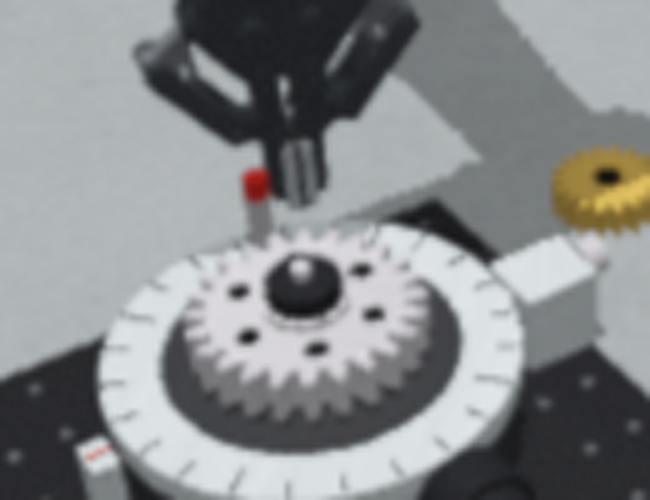

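```bash
cat >> h.py <<'E'
def phase(d,a0=-80,a1=100):
    """plate angle modulo 15 deg from the visible gear teeth and rim marks in the top picture"""
    g=cv2.cvtColor(d['frame'],cv2.COLOR_RGB2GRAY).astype(np.float32); out=[]
    A=np.arange(a0,a1,.5)
    for z,rs in((94,(47,48.5,50)),(68,(85,87,89))):
        v=0
        for r in rs:
            uv=np.array([proj(d,[C[0]+r*np.cos(a),C[1]+r*np.sin(a),z]) for a in np.radians(A)]).astype(np.float32)
            v=v+cv2.remap(g,uv[:,0],uv[:,1],cv2.INTER_LINEAR).ravel()
        c=((v-v.mean())*np.exp(-24j*np.radians(A))).mean(); out+=[-np.degrees(np.angle(c))/24%15,abs(c)]
    return np.round(out,2)
E
python3 - <<'E'
from h import *
d=snap('top','pics/t3.png'); d0=dict(d); d0['frame']=cv2.imread('pics/top0.png')[:,:,::-1].copy()
print(phase(d0),phase(d)); print(phase(d0,-30,60),phase(d,-30,60))
E
```

```text
[ 7.64 91.35  7.7  20.59] [ 2.69 90.42  2.86 21.88]
[ 7.57 91.18  7.86 21.81] [ 2.65 90.76  2.72 20.62]
```

>>> jog_arm(translation=[[0,0,-0.02],[0,0,-0.04],[0,0,-0.06],[0,0,-0.06],[0,0,-0.06]], rot=[[0,-0.08,0],[0,-0.16,0],[0,-0.24,0],[0,-0.24,0],[0,-0.24,0]], gripper=[0,0,0,0,0])

```text
clock: 8.6
position: [438.1, -59.2, 87.0]
ee_rot: [0.707, 0.025, -0.025, -0.707]
contact_force: [1.4, 0.5, -0.8]
gripper_width: 0.3
```

Run:
```python
from h import *
for i in range(2): print(phase(snap('top')))
d=snap('scene'); print(peg(d,C)[1:3]); s=arm.read_state(); print(s['contact_force'],s['position'],s['clock'])
```

```text
[ 4.91 90.65  4.99 19.62]
[ 4.91 90.68  4.99 19.57]
(np.float64(75.55421844808092), np.float64(185.19967417297707))
[ 0.14405101 -0.05758579  0.13436975] [438.07406799 -59.11893066  86.99364218] 8.75
```

Run:
```python
from h import *
plan([186,188,190,192,194,196,197.5])
```

```text
186 [-0.02, -0.0, -0.05] [0.0, -0.25, 0.0]
188 [-0.03, -0.0, -0.11] [0.0, -0.5, 0.0]
190 [-0.04, -0.0, -0.17] [0.0, -0.75, 0.0]
192 [-0.05, -0.0, -0.23] [0.0, -1.0, 0.0]
194 [-0.05, -0.0, -0.29] [0.0, -1.25, 0.0]
196 [-0.06, -0.0, -0.35] [0.0, -1.5, 0.0]
197.5 [-0.06, -0.0, -0.39] [0.0, -1.68, 0.0]
```

>>> jog_arm(translation=[[-0.01,0,-0.03],[-0.02,0,-0.05],[-0.03,0,-0.08],[-0.03,0,-0.11],[-0.03,0,-0.11]], rot=[[0,-0.13,0],[0,-0.25,0],[0,-0.38,0],[0,-0.5,0],[0,-0.5,0]], gripper=[0,0,0,0,0])

```text
clock: 9.25
position: [436.7, -64.2, 87.0]
ee_rot: [-0.705, -0.05, 0.05, 0.706]
contact_force: [-1.8, 5.3, 1.7]
gripper_width: -0.0
```

Run:
```python
from h import *
print(phase(snap('top')))
s=arm.read_state(); print(s['contact_force'],s['position'],s['clock'])
plan([188,190,192,194,196,198,200])
```

```text
[ 7.85 89.89  7.88 21.22]
[-1.46362464  5.39489577  0.91094468] [436.67910885 -64.21770036  86.95283724] 9.3
188 [0.0, -0.0, -0.01] [-0.0, 0.0, 0.0]
190 [-0.01, -0.0, -0.07] [-0.0, -0.25, 0.0]
192 [-0.02, -0.0, -0.13] [-0.0, -0.5, 0.0]
194 [-0.03, -0.0, -0.19] [-0.0, -0.75, 0.0]
196 [-0.04, -0.0, -0.24] [-0.0, -1.0, 0.0]
198 [-0.04, -0.0, -0.3] [-0.0, -1.25, 0.0]
200 [-0.05, -0.0, -0.36] [-0.0, -1.5, 0.0]
```

>>> jog_arm(translation=[[0,0,-0.04],[-0.01,0,-0.08],[-0.02,0,-0.12],[-0.02,0,-0.16],[-0.03,0,-0.2],[-0.04,0,-0.24],[-0.04,0,-0.28],[-0.04,0,-0.3],[-0.04,0,-0.3]], rot=[[0,-0.12,0],[0,-0.3,0],[0,-0.46,0],[0,-0.63,0],[0,-0.8,0],[0,-1,0],[0,-1.15,0],[0,-1.25,0],[0,-1.25,0]], gripper=[0,0,0,0,0,0,0,0,0])

```text
clock: 10.2
position: [436.8, -79.7, 87.0]
ee_rot: [-0.698, -0.111, 0.111, 0.699]
contact_force: [0.5, -0.3, -0.1]
gripper_width: -0.2
```

Run:
```python
from h import *
print(phase(snap('top')))
d=snap('scene'); print(peg(d,C)[1:3])
s=arm.read_state(); print(s['contact_force'],s['position'],s['clock'])
plan([198,200,202,204,206,208,210,212])
```

```text
[ 3.71 90.12  3.79 18.6 ]
(np.float64(76.30864253736155), np.float64(199.05225608635243))
[-0.59615501  0.25856237  0.15238022] [436.85332511 -79.59548746  86.91153164] 10.3
198 [-0.0, -0.0, 0.0] [-0.0, 0.0, 0.0]
200 [-0.02, -0.0, -0.06] [-0.0, -0.25, 0.0]
202 [-0.03, -0.0, -0.11] [-0.0, -0.5, 0.0]
204 [-0.04, -0.0, -0.17] [-0.0, -0.75, 0.0]
206 [-0.04, -0.0, -0.23] [-0.0, -1.0, 0.0]
208 [-0.05, -0.0, -0.29] [-0.0, -1.25, 0.0]
210 [-0.05, -0.0, -0.35] [-0.0, -1.5, 0.0]
212 [-0.05, -0.0, -0.41] [-0.0, -1.75, 0.0]
```

>>> jog_arm(translation=[[-0.01,0,-0.03],[-0.02,0,-0.07],[-0.03,0,-0.11],[-0.03,0,-0.15],[-0.04,0,-0.19],[-0.04,0,-0.23],[-0.05,0,-0.27],[-0.05,0,-0.31],[-0.05,0,-0.35],[-0.05,0,-0.41],[-0.05,0,-0.44],[-0.05,0,-0.44]], rot=[[0,-0.13,0],[0,-0.3,0],[0,-0.48,0],[0,-0.65,0],[0,-0.82,0],[0,-1,0],[0,-1.17,0],[0,-1.34,0],[0,-1.5,0],[0,-1.75,0],[0,-1.88,0],[0,-1.88,0]], gripper=[0,0,0,0,0,0,0,0,0,0,0,0])

```text
clock: 11.5
position: [441.4, -101.6, 86.9]
ee_rot: [-0.678, -0.201, 0.201, 0.678]
contact_force: [-0.4, 0.9, -0.6]
gripper_width: 0.1
```

Run:
```python
from h import *
print(phase(snap('top')))
d=snap('scene'); print(peg(d,C)[1:3])
s=arm.read_state(); print(s['contact_force'],s['position'],s['clock'])
plan([213,215,217,219,221,223,225,226,227])
cv2.imwrite('pics/s4c.png',cv2.resize(d['frame'][140:250,160:300,::-1],None,fx=5,fy=5,interpolation=cv2.INTER_CUBIC))
```

```text
[ 3.95 90.02  4.08 20.93]
(np.float64(77.0360747818733), np.float64(215.31738984265783))
[-0.02258779  0.46554844 -0.45842181] [ 441.34930576 -101.53722759   86.90002958] 11.6
213 [0.0, -0.0, 0.01] [-0.0, 0.0, 0.0]
215 [-0.01, -0.0, -0.05] [-0.0, -0.25, 0.0]
217 [-0.02, -0.0, -0.1] [-0.0, -0.5, 0.0]
219 [-0.03, -0.0, -0.16] [-0.0, -0.75, 0.0]
221 [-0.04, -0.0, -0.22] [-0.0, -1.0, 0.0]
223 [-0.04, -0.0, -0.28] [-0.0, -1.25, 0.0]
225 [-0.05, -0.0, -0.34] [-0.0, -1.5, 0.0]
226 [-0.05, -0.0, -0.37] [-0.0, -1.62, 0.0]
227 [-0.05, -0.0, -0.4] [-0.0, -1.75, 0.0]
```

View pics/s4c.png

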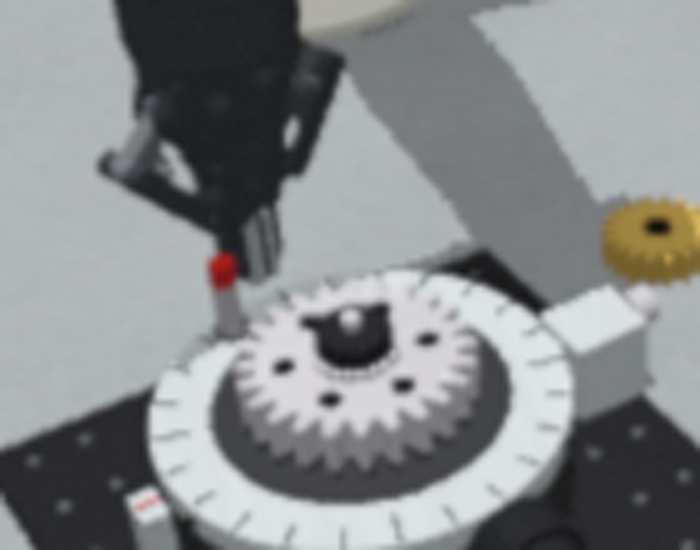

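>>> jog_arm(translation=[[-0.01,0,-0.03],[-0.01,0,-0.06],[-0.02,0,-0.1],[-0.03,0,-0.13],[-0.03,0,-0.16],[-0.04,0,-0.2],[-0.04,0,-0.24],[-0.04,0,-0.28],[-0.05,0,-0.31],[-0.05,0,-0.34],[-0.05,0,-0.37],[-0.05,0,-0.4],[-0.05,0,-0.4],[-0.05,0,-0.4]], rot=[[0,-0.13,0],[0,-0.3,0],[0,-0.5,0],[0,-0.63,0],[0,-0.75,0],[0,-0.93,0],[0,-1.1,0],[0,-1.25,0],[0,-1.38,0],[0,-1.5,0],[0,-1.62,0],[0,-1.75,0],[0,-1.75,0],[0,-1.75,0]], gripper=[0,0,0,0,0,0,0,0,0,0,0,0,0,0])

```text
clock: 13.0
position: [450.3, -120.1, 86.9]
ee_rot: [0.649, 0.282, -0.282, -0.648]
contact_force: [0.6, 0.0, 0.6]
gripper_width: 0.0
```

Run:
```python
from h import *
print(phase(snap('top')))
d=snap('scene'); print(peg(d,C)[1:3])
s=arm.read_state(); print(s['contact_force'],s['position'],s['clock'])
plan([227,228,229,230,231,231.5])
```

```text
[ 2.61 90.1   2.75 20.67]
(np.float64(77.87840094645433), np.float64(228.82809620200624))
[-0.37140059 -0.02964365 -0.0107768 ] [ 450.18333435 -119.97376892   86.90714795] 13.1
227 [0.01, -0.0, 0.0] [0.0, 0.0, 0.0]
228 [0.0, -0.0, -0.02] [0.0, -0.12, 0.0]
229 [-0.01, -0.0, -0.05] [0.0, -0.25, 0.0]
230 [-0.01, -0.0, -0.08] [0.0, -0.37, 0.0]
231 [-0.02, -0.0, -0.11] [0.0, -0.5, 0.0]
231.5 [-0.02, -0.0, -0.12] [0.0, -0.56, 0.0]
```

>>> jog_arm(translation=[[0,0,-0.02],[-0.01,0,-0.04],[-0.01,0,-0.06],[-0.01,0,-0.08],[-0.02,0,-0.1],[-0.02,0,-0.12],[-0.02,0,-0.12],[-0.02,0,-0.12]], rot=[[0,-0.1,0],[0,-0.2,0],[0,-0.3,0],[0,-0.37,0],[0,-0.45,0],[0,-0.56,0],[0,-0.56,0],[0,-0.56,0]], gripper=[0,0,0,0,0,0,0,0])

```text
clock: 13.9
position: [454.0, -124.8, 86.9]
ee_rot: [0.637, 0.307, -0.307, -0.637]
contact_force: [-0.0, -0.0, 1.0]
gripper_width: -0.1
```

Run:
```python
from h import *
print(phase(snap('top')))
d=snap('scene'); print(peg(d,C)[1:3])
s=arm.read_state(); print(s['contact_force'],s['position'],s['clock'])
plan([231.5,232])
```

```text
[ 7.68 89.68  7.72 20.27]
(np.float64(77.66666578607837), np.float64(234.42922740798258))
[ 0.04232791  0.4271572  -0.10897045] [ 453.9659042  -124.80031081   86.92758282] 14.0
231.5 [-0.0, -0.0, -0.0] [0.0, 0.0, 0.0]
232 [-0.0, -0.0, -0.02] [0.0, -0.06, 0.0]
```

Phase 7.68 against 7.64 at the start means the plate is in its notch at 60.0° with no force on the finger. Next the finger backs off and goes up.

>>> jog_arm(translation=[[-0.02,0,0.1],[-0.05,0,0.25],[-0.1,0,0.5],[-0.1,0,0.8],[-0.1,-0.5,0.9],[-0.1,-1.2,0.9],[-0.1,-2,0.9],[-0.1,-2.8,0.9],[-0.1,-2.8,2],[-0.1,-2.8,3],[-0.1,-2.8,4],[-0.1,-2.8,4],[-0.1,-2.8,4]], rot=[[0,0,0],[0,0,0],[0,0,0],[0,0,0],[0,0,0],[0,0,0],[0,0,0],[0,0,0],[0,0,0],[0,0,0],[0,0,0],[0,0,0],[0,0,0]], gripper=[0,0,0,0,0,0,0,0,0,0,0,0,0])

```text
clock: 15.3
position: [293.0, -3.5, 227.0]
ee_rot: [-0.636, -0.31, 0.308, 0.636]
contact_force: [-0.1, 0.6, 0.3]
gripper_width: -0.1
```

Run:
```python
from h import *
d=snap('top','pics/t5.png'); print(phase(d),peg(d,C))
e=snap('scene'); print(peg(e,C)); s=arm.read_state(); print(s['contact_force'],s['position'],s['clock'])
for t in('spare_gear','ring_gauge','blower','lens_cap'):
    r=spotter.look_for('top',t); print(t,[(round(x['score'],2),np.round(toworld(d,x['centre']))) for x in r[:2]])
cv2.imwrite('pics/t5c.png',cv2.resize(d['frame'][120:300,200:440,::-1],None,fx=3.3,fy=3.3,interpolation=cv2.INTER_CUBIC))
```

```text
[ 7.67 91.24  7.73 20.26] (array([ 472.28092707, -137.28317478,  105.        ]), np.float64(80.37881392590694), np.float64(232.86966949768544), np.int32(31))
(array([ 477.81919534, -136.49075075,  105.        ]), np.float64(76.50535079171675), np.float64(235.8195393909662), np.int32(29))
[ 0.25777039 -0.53231212 -0.06616045] [294.43731621  -4.28796549 226.9584347 ] 15.4
spare_gear [(0.8, array([382., 116.,  19.]))]
ring_gauge [(0.84, array([512., 137.,  26.]))]
blower [(0.73, array([ 501., -261.,   52.])), (0.32, array([517., -70.,  71.]))]
lens_cap [(0.64, array([ 607., -270.,   12.]))]
```

View pics/t5c.png

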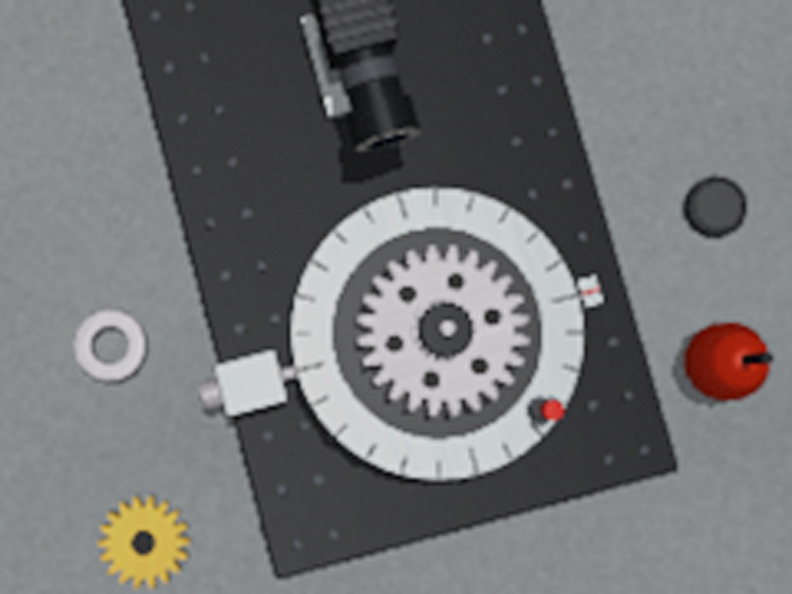

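The peg is now at crop (552,410), with the mark phase unchanged after the finger left. Its chord from (441.4, −62.5) to (472.3, −137.3) is 81 mm. The bystanders are where they were.

```bash
python3 -c "
from bench import job_done; print(job_done())"
```

```text
the job is handed in; nothing more can be done
None
```

I pushed the peg anticlockwise four clicks with the shut fingertip, taking the finger round with the plate. I then backed the finger off and handed the job in at about 15.5 s.

**Final checks**
- **Plate angle:** it turned 60.0°, measured from the tooth and rim-mark phase in the top view (7.67° at the end, 7.64° at the start). The reading did not change after the finger left.
- **Peg travel:** about 81 mm in a straight line, where four clicks is 80 mm.
- **Bystanders:** all four are within about 5 mm of their first positions, which is detector noise, and look unmoved in the pictures.
- **Contact at the end:** the robot is touching nothing, and the residual force is below 1 N.

**What disagreed**
- **Push force:** leaving the first notch I read up to about 12 N at the wrist, not the 4–6 N stated. That is well under the 25 N limit, but forces were only read between moves, so a brief higher peak could have gone unseen.
- **Click behaviour:** when I stopped about 2.5 to 4° past a half-way point, the plate did not run into the next notch by itself. I followed it gently all the way into the fourth notch.
- **Scene camera:** it put the peg about 3° further round at the end (235.8°) than the top view (232.9°), as a steady offset. I relied on the top view.

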